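# Screw press: down to contact, then half a turn

## Task

Two small screw presses stand on the bench; one has a freshly glued pair of boards under its foot, the other is empty. Wind the loaded press down by its crank (clockwise from above) until the foot just meets the boards, then give it another half turn, not a lot more or less, and let go of the crank. Do not shift the boards, and leave the empty press as it is.

Things in the scene. Friction and masses are not known exactly. Their poses are not given: they have to be found in the camera images.
- press_axis (a point): The loaded press: two-column bench screw press, dark iron and bright steel, bolted down. Base 170 x 150 x 15 mm (long side along its x), two 20 mm columns 120 mm apart along its y, crosshead 50 x 150 mm at 159 to 189 mm height, crank on top. This point: on the vertical crank axis, 251 mm above the bench, level with point press_grip.
- press_grip (a point): Where to take that press's crank: on the axis of its upright black knob, 28 mm thick, 52 mm tall (221 to 273 mm above the bench, this point at 251), 70 mm from the crank axis. The knob spins freely on its pin, so a gripper holding it goes round the circle without turning. Crank arm and hub lie below 221 mm; nothing of the press is higher but the knob.
- press_crank (a joint): That crank's angle, rad; 0 to 4.2 at the start. At 0 the knob points to the press's -x; grows clockwise from above, winding the ram down: knob direction about the press's z = pi minus value. The crank keeps its height; the ram sinks 24 mm per turn; its foot's underside, while free, is 98 mm above the bench at 0. Stays where left; takes 4 to 6 N at the knob; no stop before 16.
- press_foot (a joint): The spring of the loaded press's foot, m: 0 while the foot hangs free; grows as the foot (60 mm disc with a 34 mm sleeve) is pushed up over the ram once it bears on the boards. Each rad of crank after contact adds 3.82 mm (half a turn 12 mm), about 1.5 N per mm.
- boards_top (a point): Centre of the upper face of the glued pair in the loaded press: a dark walnut strip 50 x 150 x 25 mm (long side along its y) lying on an oak board 60 x 110 x 30 mm, loose on the press's base plate. The upper face is 70 mm above the bench, so the foot meets it at a crank angle of about 7.33 rad.
- idle_axis (a point): The empty press, same build, to be left alone: two-column bench screw press, dark iron and bright steel, bolted down. Base 170 x 150 x 15 mm (long side along its x), two 20 mm columns 120 mm apart along its y, crosshead 50 x 150 mm at 159 to 189 mm height, crank on top. This point: on the vertical crank axis, 251 mm above the bench, level with point idle_grip.
- idle_grip (a point): Where to take that press's crank: on the axis of its upright black knob, 28 mm thick, 52 mm tall (221 to 273 mm above the bench, this point at 251), 70 mm from the crank axis. The knob spins freely on its pin, so a gripper holding it goes round the circle without turning. Crank arm and hub lie below 221 mm; nothing of the press is higher but the knob.
- idle_crank (a joint): That crank's angle, rad; 0 to 4.2 at the start. At 0 the knob points to the press's -x; grows clockwise from above, winding the ram down: knob direction about the press's z = pi minus value. The crank keeps its height; the ram sinks 24 mm per turn; its foot's underside, while free, is 98 mm above the bench at 0. Stays where left; takes 4 to 6 N at the knob; no stop before 16.

How it is judged:
By the outcome, as a careful person would: the job done as asked, in the order asked, and still so for the second after the job is handed in, with the robot touching nothing.
It also fails if it takes over 54 s, if anything falls off the work surface, if the arm or the gripper's body presses on something with over 40 N, if the wrist force passes 120 N, or if a joint passes its speed limit or range.

## Robot

A 6-joint arm with a two-finger parallel gripper is mounted at the origin on a cart in front of the work surface, level with it; the furniture and walls round the work are solid. World frame = base frame: x ahead of the robot, y to its left, z up, the work surface at z = 0. Lengths are in m, angles in degrees, forces in N, time in s.
With the tool pointing down it reaches from about 0.35 to 0.875 m from the base axis. Payload 4.2 kg.
Tool frame: the origin (TCP) lies on the centre line of the jaws, within the pads' length; the fingertips stand 19 mm ahead of it and the grasp point (between the pads) is the TCP; x points along the fingers, y is the direction in which the jaws open and shut, and the axes are right-handed (so a half turn about x gives the same grasp; the last joint's range is limited). The gripper opens to 87 mm and grips with 3 to 60 N. Pads are 19 mm wide; open, the fingers measure 117 mm over their backs; the gripper's body (75 mm by 190 mm) begins 51 mm behind the grasp point.
Start: joints at [85.863, 22.042, 0.453, 0, -68.411, -14.817], TCP at [0.203, 0.591, 0.242] pointing down, gripper open.
Joint ranges: [-179.83, 179.83], [-69.29, 118.12], [-61.27, 80.66], [-181.25, 117.63], [-171.15, -9.14], [-177.46, 177.46]. Speed limits (degrees/s): [159.86, 159.86, 180, 180, 180, 180].

## Interface

Orientations are given as a 3x3 rotation matrix whose columns are the frame's x, y, z axes.
In Python, from station import r, viewer, job, spotter gives the robot as it stands.
- The arm moves only by the tool play_rows, never from a script. Its argument "commands" is a list of rows, each an object of numbers: "fingers": the gripper command: -1 is fully open, 1 is shut, values between are in proportion; "tx", "ty", "tz": the shift along the tool's x, y, z normalised to -1 to 1, where 1 is 750 mm; "ax", "ay", "az": the turn, a rotation vector about the tool's x, y, z normalised to -1 to 1, where 1 is pi rad. In form: [{"fingers": .., "tx": .., "ty": .., "tz": .., "ax": .., "ay": .., "az": ..}, ...]. A call has 1 to 5 rows; each row is the pose to reach, as a shift and turn from the pose commanded when the call began, along the tool's axes at that moment, turning the shorter way round; what a row does not reach only later rows make up. A row lasts 1/12 s, in which the tool goes at most 41.7 mm and 7.16 degrees, less where a joint would pass 70% of its speed; a pose out of reach is approached as far as the arm can. A call with a number of a shift or a turn outside -1 to 1 is refused whole. A call with a gripper value outside its range is refused whole. The fingers move at their own pace and stop on an object; the grip force is fixed at half the most. Time passes only in rows, so rows that repeat a pose let the fingers close. It gives the time, the measured TCP pose, the force and the opening at its end, in the units of the state.
- r.sense(): the state, without advancing time (a new reading comes with each control period).
- viewer.capture(name): name is "scene" or "top" or "wrist"; returns a dict with "image" (420x560x3 uint8, red, green, blue), "fx", "fy", "cx", "cy" (pixels), "R" (3x3) and "t" (3): a world point X has camera coordinates R X + t; the wrist camera has in their place "mount" (4x4, takes a point from camera to tool coordinates, whose origin is the TCP and whose axes are the tool frame's). Camera axes: x right, y down, z forward; pixel columns grow to the right and rows downward; lengths in m; the calibration is good to about 2 mm. A picture is of the moment at which its call begins: read the wrist's pose just before it. There is no depth.
- job.finish_job(): hands the job in, once; it reports no verdict.
Trained networks look in a picture, given as the dict that the camera call returned (one of the last four; its "shot" number tells which), for a name from the list of things; names that differ only in an ending like _2 or _b are one class to them, and where a whole thing is asked for, a point or a joint stands for the part that bears it (a point fixed in the world has none). Each returns a list of dicts, best first, with "score" (0 to 1); they miss things now and then, are a little off and sometimes report something else, mostly with a low value. They report only what shows in the picture. A call takes as long as a camera call.
- spotter.find_in(name, picture): "uv" ([column, row] in pixels, amid what is visible of it).
- spotter.silhouettes(name, picture): "region" (420x560 bool, what is visible of it) and "uv" ([column, row] in pixels, amid what is visible of it).
The state is a dict: "time_s": time; "joints": joint angles; "joint_velocities": joint speeds; "effort": joint torques, N m; "tcp_pos": TCP position; "ee_rot": TCP orientation; "wrist_force": force on the tool from outside, world axes, zero at the start; "moment": the same for the moment, N m; "gripper_width": opening from 0.0 (shut) to 1.0 (fully open).
Only numpy, scipy, OpenCV 4.12 (cv2) and the standard library are available. Lean on these libraries where they do the work, as an engineer would, in place of code of your own. Each camera call takes 0.05 s, during which the arm holds its last target. There are 200 camera calls.

## Working session

There is one attempt and no reset: what is moved stays moved. The work goes in short steps, Python scripts to look and compute and a tool call to move; the robot and the scene stay as the last step left them, time stands still between calls to the robot, and variables do not carry over. Pictures are saved under pics/ and viewed, about 8 in all and at most 12, crops included, and the job is handed in when it is done.

Besides the shell and the picture viewer there is one more tool, called after "Emit:" as name([rows], argument=value, ...), one row to a line, values as JSON. play_rows: Moves the arm, as the interface text tells. Its arguments: {"type":"object","properties":{"commands":{"type":"array"}},"required":["commands"]}

```bash
mkdir -p pics
cat > h.py <<'E'
from station import r, viewer, job, spotter
import numpy as np, cv2
def ray(p,uv):
    R,t=np.array(p["R"]),np.array(p["t"]); d=R.T@np.array([(uv[0]-p["cx"])/p["fx"],(uv[1]-p["cy"])/p["fy"],1]); return -R.T@t,d
def atz(p,uv,z):
    o,d=ray(p,uv); return o+d*(z-o[2])/d[2]
def proj(p,X):
    c=np.array(p["R"])@np.array(X)+np.array(p["t"]); return p["fx"]*c[0]/c[2]+p["cx"],p["fy"]*c[1]/c[2]+p["cy"]
def save(p,n): cv2.imwrite("pics/"+n,cv2.cvtColor(p["image"],cv2.COLOR_RGB2BGR))
E
python3 - <<'E'
from h import *
s=r.sense(); print(s["time_s"],s["tcp_pos"],np.round(s["ee_rot"],3).tolist(),s["wrist_force"])
for c in ("scene","top"):
    p=viewer.capture(c); save(p,c+"1.png"); print(c,-np.array(p["R"]).T@np.array(p["t"]))
    for n in ("press_axis","press_grip","boards_top","idle_axis","idle_grip"):
        for d in spotter.find_in(n,p)[:3]: print(n,round(d["score"],2),np.round(d["uv"]),atz(p,d["uv"],.07 if n[0]=="b" else .251).round(3))
E
```

```text
0.0 [0.20278741 0.59059921 0.24045216] [[-0.001, -0.325, -0.946], [-0.002, -0.946, 0.325], [-1.0, 0.002, -0.0]] [ 0.14567428  0.66175252 -0.29641025]
scene [-0.08045148 -0.29796792  1.03967116]
press_axis 0.6 [376. 261.] [ 0.452 -0.217  0.251]
press_grip 0.68 [403. 201.] [ 0.607 -0.212  0.251]
boards_top 0.87 [364. 287.] [ 0.503 -0.198  0.07 ]
idle_axis 0.8 [221. 216.] [0.413 0.084 0.251]
idle_axis 0.51 [361. 286.] [ 0.392 -0.212  0.251]
idle_grip 0.85 [187. 175.] [0.472 0.201 0.251]
top [ 0.31955699 -0.06599754  1.08225755]
press_axis 0.61 [367. 223.] [ 0.517 -0.177  0.251]
press_axis 0.3 [401. 178.] [ 0.618 -0.211  0.251]
press_grip 0.62 [403. 178.] [ 0.619 -0.214  0.251]
boards_top 0.96 [360. 250.] [ 0.497 -0.204  0.07 ]
idle_axis 0.72 [204. 181.] [0.49  0.133 0.251]
idle_grip 0.8 [159. 173.] [0.475 0.216 0.251]
```

View pics/scene1.png

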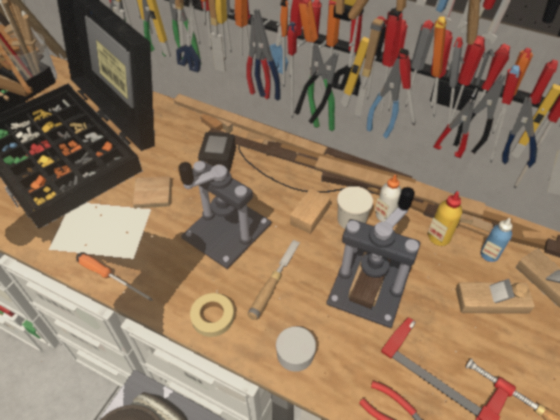

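View pics/top1.png

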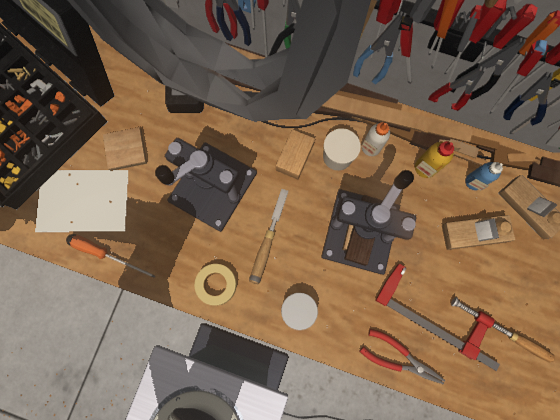

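The loaded press is on the right: in the top view its hub is at about (381,214) and its knob at (403,178). I'll zoom in on both views.

Run:
```python
from h import *
a=cv2.imread("pics/top1.png")[160:290,310:430]; b=cv2.imread("pics/scene1.png")[175:330,315:430]
f=lambda i:cv2.resize(i,(400,int(400*i.shape[0]/i.shape[1])),interpolation=cv2.INTER_CUBIC)
a,b=f(a),f(b); h=max(len(a),len(b)); o=np.zeros((h,800,3),np.uint8); o[:len(a),:400]=a; o[:len(b),400:]=b; cv2.imwrite("pics/z1.png",o)
p=viewer.capture("top")
for n,uv,z in (("hub",(381,214),.221),("knobtop",(403,178),.273),("colL",(348,209),.189),("colR",(405,225),.189)): print(n,atz(p,uv,z).round(4))
```

```text
hub [ 0.5485 -0.2     0.221 ]
knobtop [ 0.6117 -0.2102  0.273 ]
colL [ 0.5447 -0.1409  0.189 ]
colR [ 0.5518 -0.2556  0.189 ]
```

View pics/z1.png

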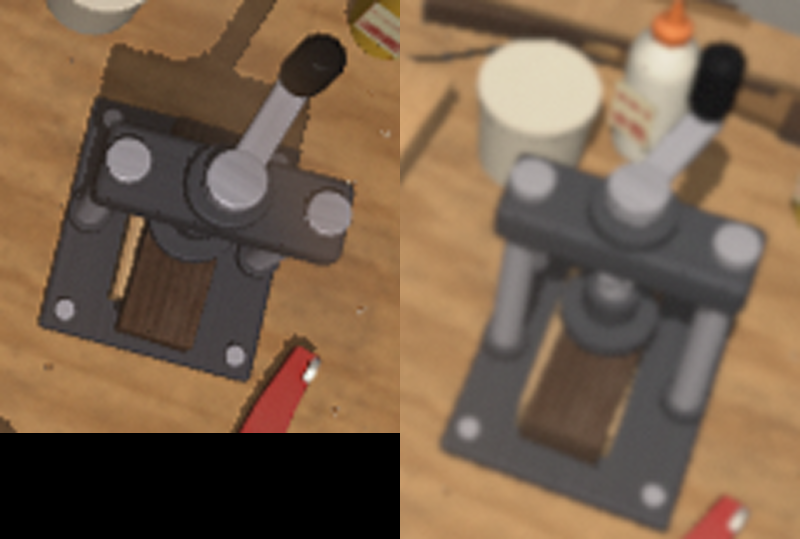

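The zoom confirms boards under the right-hand press, with a visible gap below the foot. I'll fit the press pose, the knob angle and the foot height.

Run:
```python
from h import *
from scipy.optimize import least_squares
T=viewer.capture("top"); S=viewer.capture("scene")
# local pts, cam, uv (local x toward +world x)
obs=[(T,(-.085,.075,.015),(322,257.5)),(T,(-.085,-.075,.015),(384.4,274)),(T,(.085,.075,.015),(339.4,189.4)),
(S,(-.085,.075,.015),(327,303)),(S,(-.085,-.075,.015),(391.8,326.5)),
(T,(0,.06,.191),(348,208)),(T,(0,-.06,.191),(409,224)),(S,(0,.06,.191),(353.2,226.2)),(S,(0,-.06,.191),(411.9,244.9)),
(T,(0,0,.221),(381,214)),(S,(0,0,.221),(383.4,228.8)),(T,'k',(407,176.5)),(S,'k',(408.4,190))]
def W(q,l):
    c,s=np.cos(q[2]),np.sin(q[2]); return np.array([q[0]+c*l[0]-s*l[1],q[1]+s*l[0]+c*l[1],l[2]])
def res(q):
    o=[]
    for p,l,uv in obs:
        if l=='k': l=(.07*np.cos(q[3]),.07*np.sin(q[3]),.273)
        o+=list(np.array(proj(p,W(q,l)))-uv)
    return o
f=least_squares(res,[.55,-.2,0,0],loss='soft_l1'); q=f.x; print(q[:2].round(4),np.degrees(q[2:]).round(1),'world dir',np.degrees(q[2]+q[3]).round(1)); print(np.round(res(q),1).reshape(-1,2).tolist())
for v in (np.pi-q[3], -q[3]):
    z=.098-.024*v/2/np.pi; print("value",v,"foot",z)
    for nm,p in (("T",T),("S",S)):
        pts=np.array([proj(p,W(q,(.03*np.cos(a),.03*np.sin(a),z))) for a in np.linspace(0,6.28,40)])
        print(nm,"nearest row edge",pts[pts[:,1].argmax()].round(1), "left",pts[:,0].min().round(1),"right",pts[:,0].max().round(1))
```

```text
[ 0.5504 -0.2002] [  4.5 -17.6] world dir -13.1
[[-0.7, -0.2], [0.7, 0.5], [-0.9, -1.3], [-1.1, -0.3], [1.0, 0.6], [0.1, 0.3], [-1.0, -0.0], [-0.2, 1.9], [-0.2, 2.2], [0.4, -0.9], [0.9, -0.3], [0.2, -0.9], [0.1, 0.1]]
value 3.449261641702352 foot 0.08482479103293931
T nearest row edge [367.5 239. ] left 353.5 right 381.0
S nearest row edge [376.1 278.4] left 360.4 right 388.6
value 0.307668988112559 foot 0.09682479103293931
T nearest row edge [368.6 238.2] left 354.4 right 382.2
S nearest row edge [376.9 275.4] left 361.1 right 389.5
```

Run:
```python
from h import *
p=viewer.capture("wrist"); save(p,"w0.png"); print(np.round(p["mount"],3).tolist(),p["fx"],p["cx"],p["cy"]); s=r.sense(); print(s["time_s"],s["tcp_pos"],s["joints"])
```

```text
[[0.0, -0.273, 0.962, -0.144], [1.0, -0.0, -0.0, -0.0], [0.001, 0.962, 0.273, -0.075], [0.0, 0.0, 0.0, 1.0]] 304.30885443858915 277.8475671144604 211.65719570367563
0.8 [0.20297505 0.59109389 0.24156108] [ 8.58626611e+01  2.20403790e+01  4.52216480e-01  3.78180459e-05
 -6.84115478e+01 -1.48169636e+01]
```

```bash
cat >> h.py <<'E'
from scipy.spatial.transform import Rotation as Ro
def Rt(tilt,yaw=0):
    B=np.array([[0,0,1],[0,1,0],[-1,0,0]],float)
    return (Ro.from_euler('z',yaw,degrees=True)*Ro.from_euler('y',-tilt,degrees=True)).as_matrix()@B
def rows(targets,R=None):
    s=r.sense(); R0=np.array(s["ee_rot"]); p0=np.array(s["tcp_pos"])
    v=np.zeros(3) if R is None else Ro.from_matrix(R0.T@R).as_rotvec()/np.pi
    for P in targets: print("t",(R0.T@(np.array(P)-p0)/.75).round(4).tolist(),"a",v.round(4).tolist())
E
python3 - <<'E'
from h import *
print(Rt(34)); rows([[.25,.5,.40],[.42,-.2,.40]],Rt(0)); rows([[.42,-.2,.40]],Rt(34))
E
```

```text
[[ 0.5591929   0.          0.82903757]
 [ 0.          1.          0.        ]
 [-0.82903757  0.          0.5591929 ]]
t [-0.2113, 0.0945, -0.0988] a [0.8947, 0.0, 0.0]
t [-0.2113, 0.9036, -0.6163] a [0.8947, 0.0, 0.0]
t [-0.2113, 0.9036, -0.6163] a [0.859, -0.0438, -0.2626]
```

Emit:
play_rows([
  {"fingers": -1, "tx": -0.1, "ty": 0, "tz": 0, "ax": 0.89, "ay": 0, "az": 0},
  {"fingers": -1, "tx": -0.15, "ty": 0.03, "tz": -0.02, "ax": 0.89, "ay": 0, "az": 0},
  {"fingers": -1, "tx": -0.21, "ty": 0.06, "tz": -0.04, "ax": 0.89, "ay": 0, "az": 0},
  {"fingers": -1, "tx": -0.21, "ty": 0.1, "tz": -0.07, "ax": 0.89, "ay": 0, "az": 0},
  {"fingers": -1, "tx": -0.21, "ty": 0.14, "tz": -0.1, "ax": 0.89, "ay": 0, "az": 0},
])

```text
time_s: 1.22
tcp_pos: [0.234, 0.488, 0.3974]
ee_rot: [[0.003, -0.819, -0.573], [0.006, -0.573, 0.819], [-1.0, -0.006, 0.004]]
wrist_force: [1.4, 0.8, 0.8]
gripper_width: 0.999
```

Run:
```python
from h import *
s=r.sense(); print(s["tcp_pos"],s["joints"]);rows([[.42,-.2,.40]],Rt(0)); rows([[.42,-.2,.40]],Rt(34))
```

```text
[0.23400854 0.48801779 0.39742918] [ 81.60442704   9.62766626   5.15300405   0.08945586 -85.1377911
 -46.63261662]
t [-0.0087, 0.3227, -0.8938] a [0.6943, 0.0027, -0.0003]
t [-0.0087, 0.3227, -0.8938] a [0.6696, -0.104, -0.205]
```

Emit:
play_rows([
  {"fingers": -1, "tx": 0, "ty": 0.32, "tz": -0.89, "ax": 0.694, "ay": 0, "az": 0},
  {"fingers": -1, "tx": 0, "ty": 0.32, "tz": -0.89, "ax": 0.694, "ay": 0, "az": 0},
  {"fingers": -1, "tx": 0, "ty": 0.32, "tz": -0.89, "ax": 0.694, "ay": 0, "az": 0},
  {"fingers": -1, "tx": 0, "ty": 0.32, "tz": -0.89, "ax": 0.694, "ay": 0, "az": 0},
  {"fingers": -1, "tx": 0, "ty": 0.32, "tz": -0.89, "ax": 0.694, "ay": 0, "az": 0},
])

```text
time_s: 1.63
tcp_pos: [0.2891, 0.2842, 0.3939]
ee_rot: [[0.001, -1.0, 0.015], [0.001, 0.015, 1.0], [-1.0, -0.0, 0.001]]
wrist_force: [0.6, -0.4, -0.6]
gripper_width: 0.998
```

Run:
```python
from h import *
s=r.sense(); print(s["tcp_pos"]);rows([[.42,-.2,.40]],Rt(0)); rows([[.42,-.2,.40]],Rt(34))
```

```text
[0.28908126 0.28418129 0.39385592]
t [-0.0087, -0.1845, -0.6428] a [0.4951, 0.0004, -0.0001]
t [-0.0087, -0.1845, -0.6428] a [0.4792, -0.1484, -0.1466]
```

Emit:
play_rows([
  {"fingers": -1, "tx": 0, "ty": -0.185, "tz": -0.643, "ax": 0.48, "ay": -0.148, "az": -0.147},
  {"fingers": -1, "tx": 0, "ty": -0.185, "tz": -0.643, "ax": 0.48, "ay": -0.148, "az": -0.147},
  {"fingers": -1, "tx": 0, "ty": -0.185, "tz": -0.643, "ax": 0.48, "ay": -0.148, "az": -0.147},
  {"fingers": -1, "tx": 0, "ty": -0.185, "tz": -0.643, "ax": 0.48, "ay": -0.148, "az": -0.147},
  {"fingers": -1, "tx": 0, "ty": -0.185, "tz": -0.643, "ax": 0.48, "ay": -0.148, "az": -0.147},
])

```text
time_s: 2.05
tcp_pos: [0.3442, 0.0835, 0.3942]
ee_rot: [[0.219, -0.818, 0.532], [0.117, 0.563, 0.818], [-0.969, -0.117, 0.219]]
wrist_force: [2.0, -0.0, 0.8]
gripper_width: 1.001
```

Run:
```python
from h import *
s=r.sense(); print(s["tcp_pos"]); rows([[.42,-.2,.36]],Rt(34))
```

```text
[0.34421647 0.08345697 0.39420808]
t [0.0222, -0.2903, -0.2653] a [0.2971, -0.0907, -0.0908]
```

Emit:
play_rows([
  {"fingers": -1, "tx": 0.022, "ty": -0.29, "tz": -0.265, "ax": 0.297, "ay": -0.091, "az": -0.091},
  {"fingers": -1, "tx": 0.022, "ty": -0.29, "tz": -0.265, "ax": 0.297, "ay": -0.091, "az": -0.091},
  {"fingers": -1, "tx": 0.022, "ty": -0.29, "tz": -0.265, "ax": 0.297, "ay": -0.091, "az": -0.091},
  {"fingers": -1, "tx": 0.022, "ty": -0.29, "tz": -0.265, "ax": 0.297, "ay": -0.091, "az": -0.091},
  {"fingers": -1, "tx": 0.022, "ty": -0.29, "tz": -0.265, "ax": 0.297, "ay": -0.091, "az": -0.091},
])

```text
time_s: 2.47
tcp_pos: [0.3981, -0.1166, 0.3707]
ee_rot: [[0.449, -0.355, 0.82], [0.085, 0.931, 0.356], [-0.889, -0.09, 0.448]]
wrist_force: [1.5, 1.6, -0.1]
gripper_width: 0.997
```

Run:
```python
from h import *
s=r.sense(); print(s["tcp_pos"]); rows([[.42,-.2,.30],[.45,-.2,.21]],Rt(34))
```

```text
[ 0.39810069 -0.11656854  0.37073841]
t [0.0875, -0.1054, -0.0579] a [0.1142, -0.0345, -0.0341]
t [0.2122, -0.1088, -0.0789] a [0.1142, -0.0345, -0.0341]
```

Emit:
play_rows([
  {"fingers": -1, "tx": 0.09, "ty": -0.105, "tz": -0.058, "ax": 0.114, "ay": -0.034, "az": -0.034},
  {"fingers": -1, "tx": 0.09, "ty": -0.105, "tz": -0.058, "ax": 0.114, "ay": -0.034, "az": -0.034},
  {"fingers": -1, "tx": 0.15, "ty": -0.107, "tz": -0.065, "ax": 0.114, "ay": -0.034, "az": -0.034},
  {"fingers": -1, "tx": 0.19, "ty": -0.108, "tz": -0.075, "ax": 0.114, "ay": -0.034, "az": -0.034},
  {"fingers": -1, "tx": 0.19, "ty": -0.108, "tz": -0.075, "ax": 0.114, "ay": -0.034, "az": -0.034},
])

```text
time_s: 2.88
tcp_pos: [0.4423, -0.198, 0.2191]
ee_rot: [[0.546, -0.003, 0.838], [0.003, 1.0, 0.001], [-0.838, 0.001, 0.546]]
wrist_force: [-0.2, 0.8, 0.2]
gripper_width: 0.998
```

```bash
cat >> h.py <<'E'
def wrist():
    s=r.sense(); p=viewer.capture("wrist"); M=np.array(p["mount"]); T=np.eye(4); T[:3,:3]=s["ee_rot"]; T[:3,3]=s["tcp_pos"]
    C=np.linalg.inv(T@M); p["R"],p["t"]=C[:3,:3],C[:3,3]; return p
Q=np.array([.5504,-.2002,np.radians(4.5)])
def W(l,q=Q):
    c,s=np.cos(q[2]),np.sin(q[2]); return np.array([q[0]+c*l[0]-s*l[1],q[1]+s*l[0]+c*l[1],l[2]])
def disc(p,z,rad=.03): return np.array([proj(p,W((rad*np.cos(a),rad*np.sin(a),z))) for a in np.linspace(0,6.283,60)])
E
python3 - <<'E'
from h import *
print(r.sense()["tcp_pos"]); p=wrist(); a=cv2.cvtColor(p["image"],cv2.COLOR_RGB2BGR); b=cv2.resize(a,(800,600),interpolation=cv2.INTER_CUBIC)
k=800/560
for z,c in ((.0848,(0,0,255)),(.0968,(0,255,0))): cv2.polylines(b,[(disc(p,z)*k).astype(int)],True,c,1)
for sx in (-.085,.085):
    for sy in (-.075,.075):
        u=proj(p,W((sx,sy,.015))); cv2.circle(b,(int(u[0]*k),int(u[1]*k)),4,(255,255,0),1)
for sy in (-.06,.06):
    u=proj(p,W((0,sy,.015))); cv2.circle(b,(int(u[0]*k),int(u[1]*k)),4,(255,0,255),1)
cv2.imwrite("pics/w1.png",b)
E
```

```text
[ 0.44227998 -0.19802484  0.21912712]
```

View pics/w1.png

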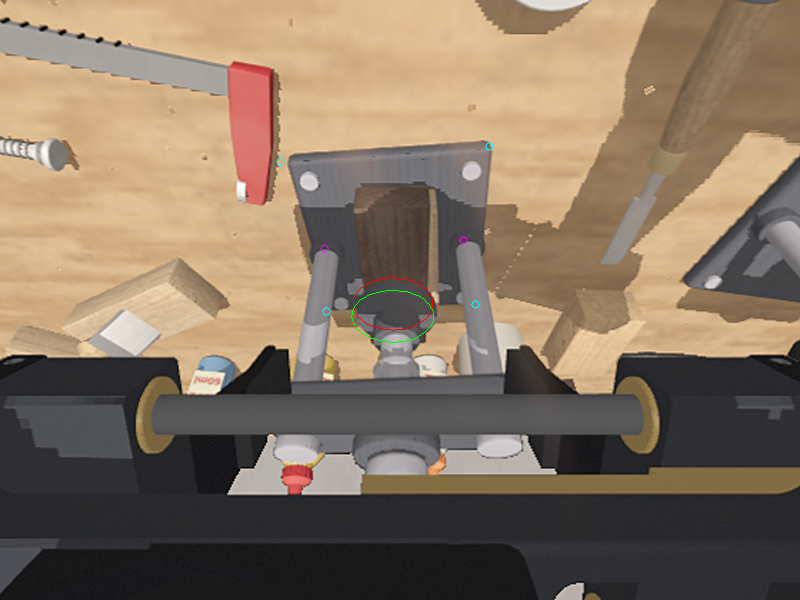

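The wrist image is upside down, with the press centred and the foot near (395,315). I'll zoom in on the foot with the contrast raised.

Run:
```python
from h import *
p=wrist(); a=cv2.cvtColor(p["image"],cv2.COLOR_RGB2BGR)
x0,y0,w,h=200,120,150,150
c=a[y0:y0+h,x0:x0+w].astype(float); c=(255*(c/255)**.5).astype(np.uint8)
A=cv2.resize(c,(600,600),interpolation=cv2.INTER_CUBIC)
for z,col in ((.0848,(0,0,255)),(.0968,(0,255,0))):
    d=(disc(p,z)-[x0,y0])*4
    for u in d[::2]: cv2.circle(A,tuple(u.astype(int)),1,col,-1)
cv2.imwrite("pics/w2.png",A)
```

```text
(no output)
```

View pics/w2.png

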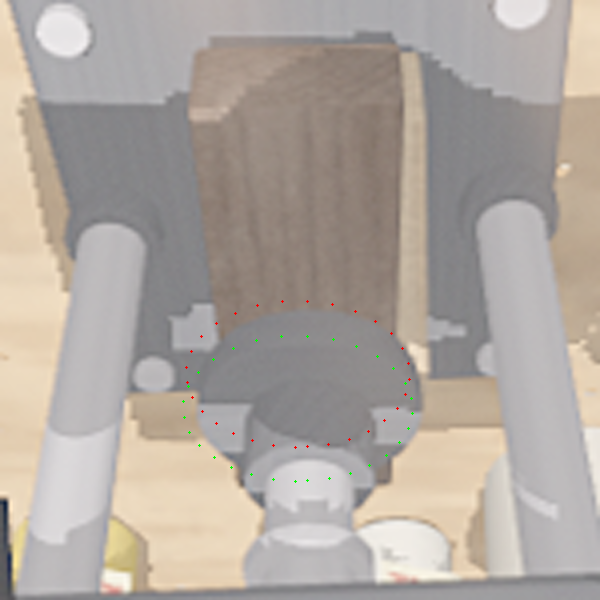

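Run:
```python
from h import *
rows([[.40,-.2,.34],[.46,-.205,.38],[.58,-.215,.36]],Rt(0)); rows([[.40,-.2,.34],[.46,-.205,.38],[.58,-.215,.36]])
```

```text
t [-0.1642, -0.0028, 0.0374] a [0.0015, 0.1844, -0.0005]
t [-0.1651, -0.0098, 0.1336] a [0.0015, 0.1844, -0.0005]
t [-0.0552, -0.024, 0.2528] a [0.0015, 0.1844, -0.0005]
t [-0.1642, -0.0028, 0.0374] a [0.0, 0.0, 0.0]
t [-0.1651, -0.0098, 0.1336] a [0.0, 0.0, 0.0]
t [-0.0552, -0.024, 0.2528] a [0.0, 0.0, 0.0]
```

Emit:
play_rows([
  {"fingers": -1, "tx": -0.164, "ty": -0.003, "tz": 0.037, "ax": 0, "ay": 0.184, "az": 0},
  {"fingers": -1, "tx": -0.164, "ty": -0.003, "tz": 0.037, "ax": 0, "ay": 0.184, "az": 0},
  {"fingers": -1, "tx": -0.164, "ty": -0.003, "tz": 0.037, "ax": 0, "ay": 0.184, "az": 0},
  {"fingers": -1, "tx": -0.165, "ty": -0.01, "tz": 0.133, "ax": 0, "ay": 0.184, "az": 0},
  {"fingers": -1, "tx": -0.165, "ty": -0.01, "tz": 0.133, "ax": 0, "ay": 0.184, "az": 0},
])

```text
time_s: 3.4
tcp_pos: [0.4508, -0.2036, 0.3774]
ee_rot: [[0.094, -0.008, 0.996], [-0.002, 1.0, 0.008], [-0.996, -0.003, 0.094]]
wrist_force: [1.3, -0.0, 0.6]
gripper_width: 1.001
```

Run:
```python
from h import *
print(r.sense()["tcp_pos"]); rows([[.56,-.21,.37]],Rt(0))
```

```text
[ 0.45083583 -0.20363793  0.377379  ]
t [0.0235, -0.0096, 0.1439] a [0.0026, 0.0299, 0.0008]
```

Emit:
play_rows([
  {"fingers": -1, "tx": 0.0235, "ty": -0.0096, "tz": 0.144, "ax": 0.003, "ay": 0.03, "az": 0.001},
  {"fingers": -1, "tx": 0.0235, "ty": -0.0096, "tz": 0.144, "ax": 0.003, "ay": 0.03, "az": 0.001},
  {"fingers": -1, "tx": 0.0235, "ty": -0.0096, "tz": 0.144, "ax": 0.003, "ay": 0.03, "az": 0.001},
  {"fingers": -1, "tx": 0.0235, "ty": -0.0096, "tz": 0.144, "ax": 0.003, "ay": 0.03, "az": 0.001},
  {"fingers": -1, "tx": 0.0235, "ty": -0.0096, "tz": 0.144, "ax": 0.003, "ay": 0.03, "az": 0.001},
])

```text
time_s: 3.82
tcp_pos: [0.5624, -0.2094, 0.3635]
ee_rot: [[-0.004, 0.0, 1.0], [0.003, 1.0, -0.0], [-1.0, 0.003, -0.004]]
wrist_force: [0.5, -0.9, 0.6]
gripper_width: 0.999
```

Run:
```python
from h import *
print(r.sense()["tcp_pos"],np.round(r.sense()["ee_rot"],3).tolist()); p=wrist(); a=cv2.cvtColor(p["image"],cv2.COLOR_RGB2BGR); k=800/560; b=cv2.resize(a,(800,600),interpolation=cv2.INTER_CUBIC)
kb=(.07*np.cos(np.radians(-17.6)),.07*np.sin(np.radians(-17.6)))
for l,c in (((0,0,.221),(0,255,0)),((*kb,.273),(0,0,255)),((0,.06,.191),(255,0,255)),((0,-.06,.191),(255,0,255))):
    u=proj(p,W(l)); cv2.circle(b,(int(u[0]*k),int(u[1]*k)),4,c,1)
cv2.imwrite("pics/w3.png",b)
for n in ("press_axis","press_grip"):
  for d in spotter.find_in(n,p)[:2]: print(n,d["score"],np.array(d["uv"])*k,atz(p,d["uv"],.251),atz(p,d["uv"],.221))
```

```text
[ 0.562373   -0.20935621  0.36353703] [[-0.004, 0.0, 1.0], [0.003, 1.0, -0.0], [-1.0, 0.003, -0.004]]
press_axis 0.9 [402.85714286 256.57142857] [ 0.53137554 -0.20495562  0.251     ] [ 0.5364121  -0.20444997  0.221     ]
press_grip 0.74 [388.85714286 377.57142857] [ 0.6098102  -0.21373312  0.251     ] [ 0.6240265  -0.21425475  0.221     ]
```

View pics/w3.png

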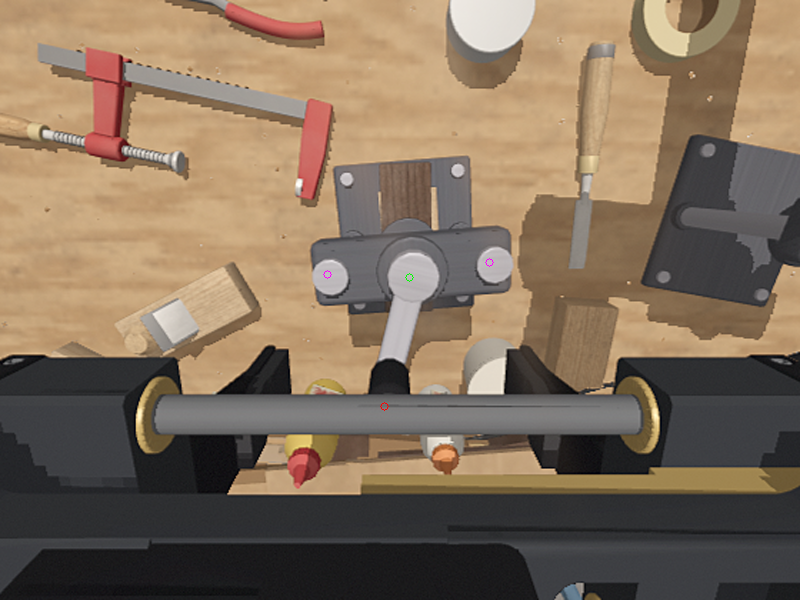

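Against the wrist view, the press axis is about (0.551,-0.1985) with yaw 4.5°, and the crank points to about -13.5° in world. That puts the knob near (0.619,-0.2146). I'll move over it, descend and grip.

Run:
```python
from h import *
rows([[.619,-.2146,.335],[.619,-.2146,.251]],Rt(0))
```

```text
t [0.0402, -0.0067, 0.0781] a [-0.0002, -0.0003, -0.0009]
t [0.1522, -0.007, 0.0782] a [-0.0002, -0.0003, -0.0009]
```

Emit:
play_rows([
  {"fingers": -1, "tx": 0.01, "ty": -0.0067, "tz": 0.05, "ax": 0, "ay": 0, "az": 0},
  {"fingers": -1, "tx": 0.03, "ty": -0.0067, "tz": 0.078, "ax": 0, "ay": 0, "az": 0},
  {"fingers": -1, "tx": 0.07, "ty": -0.007, "tz": 0.0785, "ax": 0, "ay": 0, "az": 0},
  {"fingers": -1, "tx": 0.11, "ty": -0.007, "tz": 0.0785, "ax": 0, "ay": 0, "az": 0},
  {"fingers": -1, "tx": 0.14, "ty": -0.007, "tz": 0.0785, "ax": 0, "ay": 0, "az": 0},
])

```text
time_s: 4.38
tcp_pos: [0.6184, -0.2143, 0.2571]
ee_rot: [[-0.004, 0.001, 1.0], [0.004, 1.0, -0.001], [-1.0, 0.004, -0.004]]
wrist_force: [-0.2, 0.0, 0.5]
gripper_width: 1.002
```

Run:
```python
from h import *
p=wrist(); a=cv2.cvtColor(p["image"],cv2.COLOR_RGB2BGR); cv2.imwrite("pics/w4.png",a); print(r.sense()["tcp_pos"])
rows([[.619,-.2146,.251]],Rt(0))
```

```text
[ 0.61627009 -0.2135602   0.25219903]
t [0.0015, -0.0014, 0.0037] a [-0.0007, -0.0039, -0.0023]
```

View pics/w4.png

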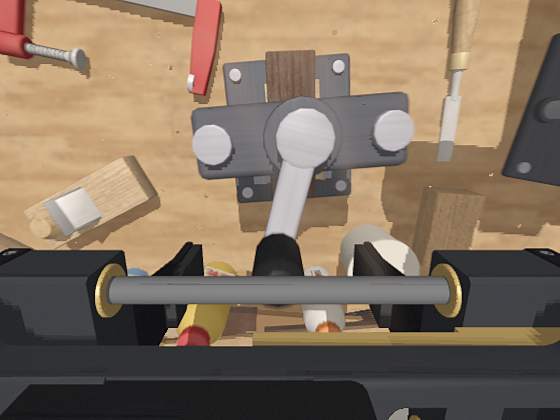

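The knob is between the jaws, at about column 278. I'll close on it and refine the axis from the hub at (305,136).

Emit:
play_rows([
  {"fingers": 1, "tx": 0, "ty": 0, "tz": 0.002, "ax": 0, "ay": 0, "az": 0},
  {"fingers": 1, "tx": 0, "ty": 0, "tz": 0.002, "ax": 0, "ay": 0, "az": 0},
  {"fingers": 1, "tx": 0, "ty": 0, "tz": 0.002, "ax": 0, "ay": 0, "az": 0},
  {"fingers": 1, "tx": 0, "ty": 0, "tz": 0.002, "ax": 0, "ay": 0, "az": 0},
  {"fingers": 1, "tx": 0, "ty": 0, "tz": 0.002, "ax": 0, "ay": 0, "az": 0},
])

```text
time_s: 4.85
tcp_pos: [0.6219, -0.2147, 0.2598]
ee_rot: [[-0.001, 0.001, 1.0], [0.003, 1.0, -0.001], [-1.0, 0.003, -0.001]]
wrist_force: [-0.5, -0.2, -0.3]
gripper_width: 0.703
```

Run:
```python
from h import *
p=wrist(); print("hub",atz(p,(305,136),.221)); print("cols",atz(p,(212,144),.191),atz(p,(393,130),.191))
s=r.sense(); print(s["tcp_pos"],s["gripper_width"],s["wrist_force"])
```

```text
hub [ 0.55301082 -0.19816303  0.221     ]
cols [ 0.55914701 -0.25876313  0.191     ] [ 0.55009521 -0.13611876  0.191     ]
[ 0.62170004 -0.21464862  0.25931685] 0.6585608150043211 [0.26162972 0.32772378 0.86596186]
```

Emit:
play_rows([
  {"fingers": 1, "tx": 0.007, "ty": 0, "tz": 0, "ax": 0, "ay": 0, "az": 0},
  {"fingers": 1, "tx": 0.007, "ty": 0, "tz": 0, "ax": 0, "ay": 0, "az": 0},
  {"fingers": 1, "tx": 0.007, "ty": 0, "tz": 0, "ax": 0, "ay": 0, "az": 0},
  {"fingers": 1, "tx": 0.007, "ty": 0, "tz": 0, "ax": 0, "ay": 0, "az": 0},
  {"fingers": 1, "tx": 0.007, "ty": 0, "tz": 0, "ax": 0, "ay": 0, "az": 0},
])

```text
time_s: 5.32
tcp_pos: [0.6214, -0.2145, 0.2524]
ee_rot: [[-0.004, 0.001, 1.0], [0.004, 1.0, -0.001], [-1.0, 0.004, -0.004]]
wrist_force: [-0.4, -0.6, -1.1]
gripper_width: 0.311
```

Emit:
play_rows([
  {"fingers": 1, "tx": 0, "ty": 0, "tz": 0, "ax": 0, "ay": 0, "az": 0},
  {"fingers": 1, "tx": 0, "ty": 0, "tz": 0, "ax": 0, "ay": 0, "az": 0},
  {"fingers": 1, "tx": 0, "ty": 0, "tz": 0, "ax": 0, "ay": 0, "az": 0},
  {"fingers": 1, "tx": 0, "ty": 0, "tz": 0, "ax": 0, "ay": 0, "az": 0},
  {"fingers": 1, "tx": 0, "ty": 0, "tz": 0, "ax": 0, "ay": 0, "az": 0},
])

```text
time_s: 5.73
tcp_pos: [0.6214, -0.2145, 0.2524]
ee_rot: [[-0.004, 0.001, 1.0], [0.004, 1.0, -0.001], [-1.0, 0.004, -0.004]]
wrist_force: [1.0, 0.0, -2.3]
gripper_width: 0.309
```

The grip is good: the opening is 27 mm for a 28 mm knob. Next, the displacement tables for circling clockwise from -13.5°.

```bash
cat > circ.py <<'E'
import numpy as np
def tab(a0,step,n=5,R=.07):
    u=lambda a:np.array([np.sin(np.radians(a)),np.cos(np.radians(a))])  # ty, tz
    print(a0,[ (R*(u(a0-step*i)-u(a0))/.75).round(4).tolist() for i in range(1,n+1)])
if __name__=="__main__":
    tab(-13.5,10)
    for a in (-63.5,-163.5,-263.5): tab(a,20)
E
python3 circ.py
```

```text
-13.5 [[-0.0154, -0.0052], [-0.0297, -0.0129], [-0.0425, -0.0231], [-0.0532, -0.0352], [-0.0617, -0.0491]]
-63.5 [[-0.0092, -0.0311], [-0.0072, -0.0634], [0.0057, -0.0932], [0.028, -0.1167], [0.057, -0.1311]]
-163.5 [[0.0322, -0.0037], [0.0637, 0.0039], [0.0908, 0.0218], [0.11, 0.0478], [0.1192, 0.0789]]
-263.5 [[-0.002, 0.0324], [-0.0149, 0.0621], [-0.0372, 0.0856], [-0.0662, 0.1001], [-0.0984, 0.1037]]
```

Emit:
play_rows([
  {"fingers": 1, "tx": 0, "ty": -0.0154, "tz": -0.0052, "ax": 0, "ay": 0, "az": 0},
  {"fingers": 1, "tx": 0, "ty": -0.0297, "tz": -0.0129, "ax": 0, "ay": 0, "az": 0},
  {"fingers": 1, "tx": 0, "ty": -0.0425, "tz": -0.0231, "ax": 0, "ay": 0, "az": 0},
  {"fingers": 1, "tx": 0, "ty": -0.0532, "tz": -0.0352, "ax": 0, "ay": 0, "az": 0},
  {"fingers": 1, "tx": 0, "ty": -0.0617, "tz": -0.0491, "ax": 0, "ay": 0, "az": 0},
])

```text
time_s: 6.15
tcp_pos: [0.5839, -0.2613, 0.2523]
ee_rot: [[-0.003, 0.001, 1.0], [0.005, 1.0, -0.001], [-1.0, 0.005, -0.003]]
wrist_force: [1.5, 6.3, 0.2]
gripper_width: 0.314
```

Emit:
play_rows([
  {"fingers": 1, "tx": 0, "ty": -0.0092, "tz": -0.0311, "ax": 0, "ay": 0, "az": 0},
  {"fingers": 1, "tx": 0, "ty": -0.0072, "tz": -0.0634, "ax": 0, "ay": 0, "az": 0},
  {"fingers": 1, "tx": 0, "ty": 0.0057, "tz": -0.0932, "ax": 0, "ay": 0, "az": 0},
  {"fingers": 1, "tx": 0, "ty": 0.028, "tz": -0.1167, "ax": 0, "ay": 0, "az": 0},
  {"fingers": 1, "tx": 0, "ty": 0.057, "tz": -0.1311, "ax": 0, "ay": 0, "az": 0},
])

```text
time_s: 6.57
tcp_pos: [0.4861, -0.2189, 0.2525]
ee_rot: [[0.002, 0.004, 1.0], [0.003, 1.0, -0.004], [-1.0, 0.003, 0.002]]
wrist_force: [12.8, 0.1, -10.8]
gripper_width: 0.313
```

Emit:
play_rows([
  {"fingers": 1, "tx": 0, "ty": 0.0322, "tz": -0.002, "ax": 0, "ay": 0, "az": 0},
  {"fingers": 1, "tx": 0, "ty": 0.0637, "tz": 0.006, "ax": 0, "ay": 0, "az": 0},
  {"fingers": 1, "tx": 0, "ty": 0.0908, "tz": 0.0235, "ax": 0, "ay": 0, "az": 0},
  {"fingers": 1, "tx": 0, "ty": 0.11, "tz": 0.049, "ax": 0, "ay": 0, "az": 0},
  {"fingers": 1, "tx": 0, "ty": 0.1192, "tz": 0.0795, "ax": 0, "ay": 0, "az": 0},
])

```text
time_s: 6.98
tcp_pos: [0.5417, -0.129, 0.2524]
ee_rot: [[-0.013, 0.001, 1.0], [0.003, 1.0, -0.001], [-1.0, 0.003, -0.013]]
wrist_force: [-4.4, -4.5, -3.4]
gripper_width: 0.31
```

Emit:
play_rows([
  {"fingers": 1, "tx": 0, "ty": -0.002, "tz": 0.0324, "ax": 0, "ay": 0, "az": 0},
  {"fingers": 1, "tx": 0, "ty": -0.0149, "tz": 0.0621, "ax": 0, "ay": 0, "az": 0},
  {"fingers": 1, "tx": 0, "ty": -0.0372, "tz": 0.0856, "ax": 0, "ay": 0, "az": 0},
  {"fingers": 1, "tx": 0, "ty": -0.0662, "tz": 0.1, "ax": 0, "ay": 0, "az": 0},
  {"fingers": 1, "tx": 0, "ty": -0.0984, "tz": 0.1035, "ax": 0, "ay": 0, "az": 0},
])

```text
time_s: 7.4
tcp_pos: [0.6233, -0.2028, 0.2523]
ee_rot: [[-0.006, -0.0, 1.0], [0.004, 1.0, 0.001], [-1.0, 0.004, -0.006]]
wrist_force: [-4.6, 5.4, 3.8]
gripper_width: 0.312
```

Run:
```python
from circ import *
tab(-363.5,10.4); tab(-415.5,18)
from h import *
s=r.sense(); d=np.array(s["tcp_pos"])[:2]-[.5525,-.198]; print(s["time_s"],np.hypot(*d),np.degrees(np.arctan2(d[1],d[0])),s["wrist_force"])
p=viewer.capture("scene"); save(p,"s2.png")
```

```text
-363.5 [[-0.0167, -0.0026], [-0.0327, -0.0081], [-0.0474, -0.0164], [-0.0604, -0.0273], [-0.0712, -0.0403]]
-415.5 [[-0.0126, -0.0264], [-0.0164, -0.0553], [-0.0111, -0.084], [0.0029, -0.1097], [0.0241, -0.1298]]
7.4 0.07100443007874661 -3.8984570655896285 [-4.63113833  5.37667504  3.76996493]
```

Emit:
play_rows([
  {"fingers": 1, "tx": 0, "ty": -0.0167, "tz": -0.0026, "ax": 0, "ay": 0, "az": 0},
  {"fingers": 1, "tx": 0, "ty": -0.0327, "tz": -0.0081, "ax": 0, "ay": 0, "az": 0},
  {"fingers": 1, "tx": 0, "ty": -0.0474, "tz": -0.0164, "ax": 0, "ay": 0, "az": 0},
  {"fingers": 1, "tx": 0, "ty": -0.0604, "tz": -0.0273, "ax": 0, "ay": 0, "az": 0},
  {"fingers": 1, "tx": 0, "ty": -0.0712, "tz": -0.0403, "ax": 0, "ay": 0, "az": 0},
])

```text
time_s: 7.87
tcp_pos: [0.5931, -0.2558, 0.2524]
ee_rot: [[-0.001, 0.001, 1.0], [0.005, 1.0, -0.001], [-1.0, 0.005, -0.001]]
wrist_force: [2.7, 5.4, -1.9]
gripper_width: 0.315
```

Emit:
play_rows([
  {"fingers": 1, "tx": 0, "ty": 0, "tz": 0, "ax": 0, "ay": 0, "az": 0},
  {"fingers": 1, "tx": 0, "ty": 0, "tz": 0, "ax": 0, "ay": 0, "az": 0},
])

```text
time_s: 8.03
tcp_pos: [0.5913, -0.2569, 0.2524]
ee_rot: [[-0.007, 0.002, 1.0], [0.003, 1.0, -0.002], [-1.0, 0.003, -0.007]]
wrist_force: [-1.3, -1.2, -3.1]
gripper_width: 0.312
```

Run:
```python
from h import *
s=r.sense(); d=np.array(s["tcp_pos"])[:2]-[.5525,-.198]; print(s["time_s"],np.hypot(*d),np.degrees(np.arctan2(d[1],d[0])),s["wrist_force"])
```

```text
8.0333 0.07052211522077681 -56.657769363651965 [-1.25741163 -1.2209423  -3.07847546]
```

Emit:
play_rows([
  {"fingers": -1, "tx": 0, "ty": 0, "tz": 0, "ax": 0, "ay": 0, "az": 0},
  {"fingers": -1, "tx": 0, "ty": 0, "tz": 0, "ax": 0, "ay": 0, "az": 0},
  {"fingers": -1, "tx": 0, "ty": 0, "tz": 0, "ax": 0, "ay": 0, "az": 0},
  {"fingers": -1, "tx": 0, "ty": 0, "tz": 0, "ax": 0, "ay": 0, "az": 0},
  {"fingers": -1, "tx": 0, "ty": 0, "tz": 0, "ax": 0, "ay": 0, "az": 0},
])

```text
time_s: 8.45
tcp_pos: [0.5935, -0.2556, 0.2527]
ee_rot: [[-0.003, 0.0, 1.0], [0.004, 1.0, -0.0], [-1.0, 0.004, -0.003]]
wrist_force: [-0.5, 0.7, 0.0]
gripper_width: 0.604
```

Emit:
play_rows([
  {"fingers": -1, "tx": 0, "ty": 0, "tz": 0, "ax": 0, "ay": 0, "az": 0},
  {"fingers": -1, "tx": 0, "ty": 0, "tz": 0, "ax": 0, "ay": 0, "az": 0},
  {"fingers": -1, "tx": -0.05, "ty": 0, "tz": 0, "ax": 0, "ay": 0, "az": 0},
  {"fingers": -1, "tx": -0.1, "ty": 0, "tz": 0, "ax": 0, "ay": 0, "az": 0},
  {"fingers": -1, "tx": -0.15, "ty": 0, "tz": 0, "ax": 0, "ay": 0, "az": 0},
])

```text
time_s: 8.87
tcp_pos: [0.5933, -0.2562, 0.366]
ee_rot: [[-0.006, 0.001, 1.0], [0.004, 1.0, -0.001], [-1.0, 0.004, -0.006]]
wrist_force: [1.0, 0.8, -0.4]
gripper_width: 0.962
```

Run:
```python
from h import *
s=r.sense(); print(s["time_s"],s["tcp_pos"],s["gripper_width"])
rows([[.41,-.19,.37],[.41,-.19,.30],[.4423,-.198,.2191]],Rt(34))
```

```text
8.8667 [ 0.59329441 -0.25623268  0.36597239] 0.9621832259345626
t [-0.0037, 0.0882, -0.2445] a [-0.0006, -0.1907, -0.0011]
t [0.0897, 0.0878, -0.2439] a [-0.0006, -0.1907, -0.0011]
t [0.1973, 0.0768, -0.2003] a [-0.0006, -0.1907, -0.0011]
```

Emit:
play_rows([
  {"fingers": -1, "tx": -0.005, "ty": 0.088, "tz": -0.244, "ax": 0, "ay": 0, "az": 0},
  {"fingers": -1, "tx": -0.005, "ty": 0.088, "tz": -0.244, "ax": 0, "ay": 0, "az": 0},
  {"fingers": -1, "tx": -0.005, "ty": 0.088, "tz": -0.244, "ax": 0, "ay": -0.19, "az": 0},
  {"fingers": -1, "tx": -0.005, "ty": 0.088, "tz": -0.244, "ax": 0, "ay": -0.19, "az": 0},
  {"fingers": -1, "tx": -0.005, "ty": 0.088, "tz": -0.244, "ax": 0, "ay": -0.19, "az": 0},
])

```text
time_s: 9.28
tcp_pos: [0.4085, -0.1895, 0.3703]
ee_rot: [[0.369, 0.001, 0.929], [0.003, 1.0, -0.002], [-0.929, 0.004, 0.369]]
wrist_force: [-1.0, 0.5, 2.5]
gripper_width: 0.997
```

Run:
```python
from h import *
s=r.sense(); print(s["time_s"],s["tcp_pos"],s["joints"])
rows([[.41,-.19,.30],[.4423,-.198,.2191]],Rt(34))
```

```text
9.2833 [ 0.40846776 -0.18948516  0.37026047] [ -5.66212018  -9.63386927 -19.57558454  -2.65737011 -58.53280639
 -83.45567986]
t [0.0878, -0.001, -0.0327] a [-0.0007, -0.0685, -0.0009]
t [0.2039, -0.0121, -0.0325] a [-0.0007, -0.0685, -0.0009]
```

Emit:
play_rows([
  {"fingers": -1, "tx": 0.044, "ty": 0, "tz": -0.033, "ax": 0, "ay": -0.068, "az": 0},
  {"fingers": -1, "tx": 0.09, "ty": 0, "tz": -0.033, "ax": 0, "ay": -0.068, "az": 0},
  {"fingers": -1, "tx": 0.14, "ty": -0.006, "tz": -0.033, "ax": 0, "ay": -0.068, "az": 0},
  {"fingers": -1, "tx": 0.19, "ty": -0.01, "tz": -0.033, "ax": 0, "ay": -0.068, "az": 0},
  {"fingers": -1, "tx": 0.204, "ty": -0.012, "tz": -0.033, "ax": 0, "ay": -0.068, "az": 0},
])

```text
time_s: 9.7
tcp_pos: [0.4407, -0.198, 0.2127]
ee_rot: [[0.545, 0.002, 0.839], [0.004, 1.0, -0.005], [-0.839, 0.007, 0.545]]
wrist_force: [-0.2, 0.9, -0.4]
gripper_width: 1.0
```

```bash
sed -i 's/^Q=.*/Q=np.array([.5525,-.198,np.radians(4.5)])/' h.py
python3 - <<'E'
from h import *
print(r.sense()["tcp_pos"],np.round(r.sense()["ee_rot"],3).tolist())
p=wrist(); a=cv2.cvtColor(p["image"],cv2.COLOR_RGB2BGR); cv2.imwrite("pics/w5raw.png",a)
x0,y0,w,h=200,120,150,150
c=a[y0:y0+h,x0:x0+w].astype(float); c=(255*(c/255)**.5).astype(np.uint8)
A=cv2.resize(c,(600,600),interpolation=cv2.INTER_CUBIC)
for z,col in ((.070,(0,0,255)),(.0848,(0,255,255)),(.0968,(0,255,0))):
    for u in (disc(p,z)[::2]-[x0,y0])*4: cv2.circle(A,tuple(u.astype(int)),1,col,-1)
cv2.imwrite("pics/w5.png",A)
E
```

```text
[ 0.44065412 -0.1980464   0.21266378] [[0.545, 0.002, 0.839], [0.004, 1.0, -0.005], [-0.839, 0.007, 0.545]]
```

View pics/w5.png

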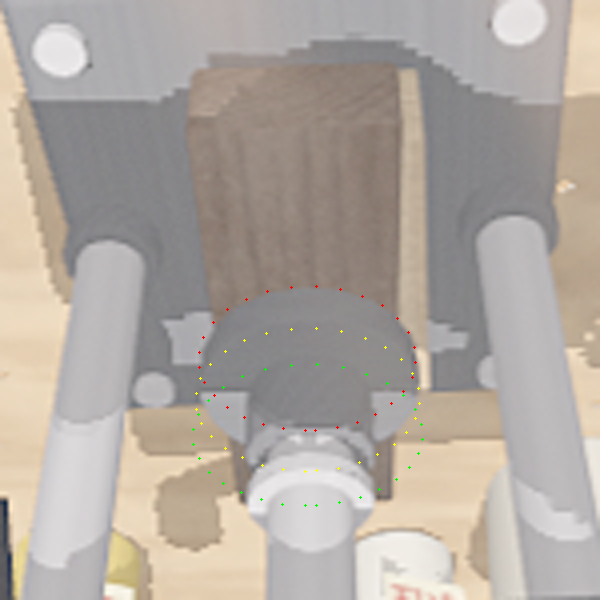

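Run:
```python
from h import *
p=wrist(); M=np.array(p["mount"])
T=np.eye(4); T[:3,:3]=[[.546,-.003,.838],[.003,1,.001],[-.838,.001,.546]]; T[:3,3]=[.44228,-.19802,.21913]
C=np.linalg.inv(T@M); p1=dict(p,R=C[:3,:3],t=C[:3,3])
for z in (.0848,.0968): print(z,(disc(p1,z)[:,1].min()-120)*4, "now",(disc(p,z)[:,1].min()-120)*4)
print("walnut front-top edge etc", [(np.array(proj(q,W((-.08,0,.07))))-[200,120])*4 for q in (p1,p)])
```

```text
0.0848 304.37342571099794 now 324.01254480993475
0.0968 339.4922259709447 now 360.0176398549894
walnut front-top edge etc [array([280.46269756, 106.91700881]), array([279.42185398, 126.02845309])]
```

The first look now reads a foot height of 86 mm, so the start angle was about 3.45 rad. The foot now sits on the boards at 70 mm, with the crank at about 10.49 rad against a target of 10.47. I'll back off and check with the fixed cameras that the boards and the idle press have not moved.

Emit:
play_rows([
  {"fingers": -1, "tx": -0.2, "ty": 0, "tz": 0, "ax": 0, "ay": 0, "az": 0},
  {"fingers": -1, "tx": -0.2, "ty": 0, "tz": 0, "ax": 0, "ay": 0, "az": 0},
  {"fingers": -1, "tx": -0.2, "ty": 0, "tz": 0, "ax": 0, "ay": 0, "az": 0},
  {"fingers": -1, "tx": -0.2, "ty": 0, "tz": 0, "ax": 0, "ay": 0, "az": 0},
  {"fingers": -1, "tx": -0.2, "ty": 0, "tz": 0, "ax": 0, "ay": 0, "az": 0},
])

```text
time_s: 10.22
tcp_pos: [0.3604, -0.2002, 0.3532]
ee_rot: [[0.566, 0.001, 0.825], [-0.003, 1.0, 0.001], [-0.825, -0.003, 0.566]]
wrist_force: [0.7, -0.3, 0.3]
gripper_width: 1.001
```

Run:
```python
from h import *
print(r.sense()["tcp_pos"])
o=[]
for c in ("top","scene"):
    p=viewer.capture(c); save(p,c+"2.png")
    a,b=cv2.imread(f"pics/{c}1.png"),cv2.imread(f"pics/{c}2.png")
    x,y=(310,155) if c=="top" else (310,170)
    o.append(np.hstack([cv2.resize(i[y:y+160,x:x+130],(260,300),interpolation=cv2.INTER_CUBIC) for i in (a,b,cv2.absdiff(a,b))]))
    for n in ("boards_top","idle_grip","press_grip"):
        for d in spotter.find_in(n,p)[:1]: print(c,n,np.round(d["uv"],1),round(d["score"],2))
cv2.imwrite("pics/cmp.png",np.vstack(o))
```

```text
[ 0.36044703 -0.20015259  0.35318426]
top boards_top [361.  253.4] 0.77
top idle_grip [161.  174.2] 0.77
top press_grip [419.7 202. ] 0.57
scene press_grip [416.3 215.6] 0.75
```

View pics/cmp.png

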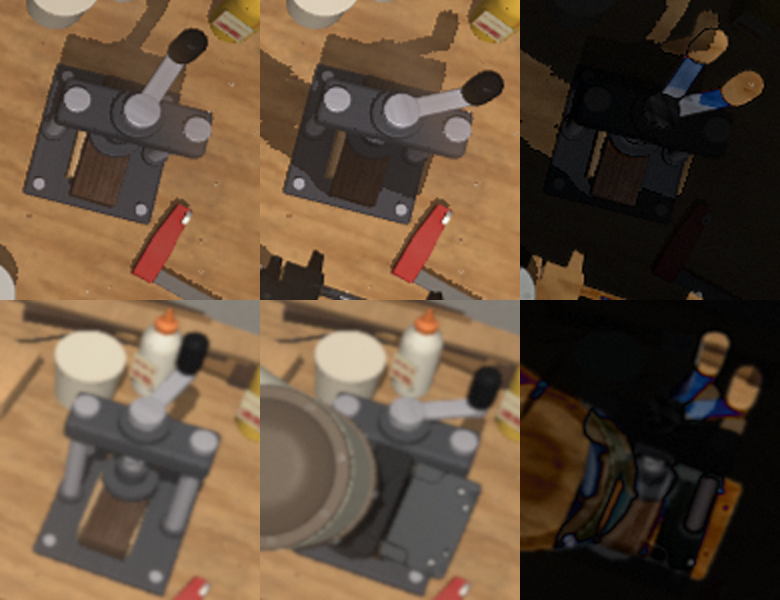

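Run:
```python
from h import *
p=viewer.capture("top")
for uv,z in (((424,200.3),.273),((419.7,202),.247)):
    d=atz(p,uv,z)[:2]-[.5504,-.2002]; print(d,np.degrees(np.arctan2(d[1],d[0])))
```

```text
[ 0.03413389 -0.05707952] -59.12032551710056
[ 0.03686424 -0.05660928] -56.92762628135063
```

The top camera puts the knob at -57° to -59°, close to the -56.5° from the arm. The arm is clear of everything, so I'm handing in.

```bash
python3 -c "
from h import *
print(job.finish_job(), r.sense()['time_s'])"
```

```text
the job is handed in; nothing more can be done
the job is handed in; nothing more can be done
```

The loaded press is wound down and pressing on the boards. I turned its crank about 403° clockwise, from about 3.45 rad to about 10.49 rad. The target was 10.47 rad: contact at 7.33 rad plus half a turn. I then let go of the crank and backed the arm off, about 10 s into the 54 s allowed.

**Checks that agreed:**
- **Foot:** in the wrist view the foot's underside sits on the boards at 70 mm.
- **Knob position:** the top camera put the knob at -57° to -59°, against about -56.5° from the arm's own position.
- **Boards:** before-and-after top views show no shift of the boards, only the arm's shadow.
- **Idle press:** the arm did not touch it, and the spotter found its knob within 2 pixels of where it started.
- **Forces:** the wrist force readings stayed below about 20 N during the winding.

**Checks that disagreed or failed:**
- **Starting angle:** the first scene picture suggested a start of about 0.31 rad. The two close-up wrist views, after refining the press position, showed it was 3.45 rad.
- **Last scene view:** the arm blocked most of the press in that picture, so it gave no check on the boards, and the spotter did not find the idle knob in it.

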